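# Press an end cap home with a ratchet hand press and let the jaw back

## Task

Pump the upright trigger of the hand press, pushing it forward stroke by stroke and letting it come back, until the jaw has pushed the end cap fully home on the column. Feel for the stop and do not force the cap once it is home (about 14 N on the trigger is plenty; the jaw must not press the cap with more than 16 N), and let only the jaw push it, not your hand. Then press the release tab down until the jaw has run all the way back, let go, and leave the things round the press where they are.

Things in the scene. Friction and masses are not known exactly. Their poses are not given: they have to be found in the camera images.
- press: Ratchet hand press, fixed: grey base plate 467x80x10 mm; along its own x stand the lever housing (aluminium side plates from x = -61 to +81 mm, 40 mm wide overall, tops at 84 mm, beyond x = 38 mm only 54 mm), the jaw on a steel bar, a capped steel column strapped in two saddles, and an end stop. Origin on the worktop; the base spans x -87 to +380 mm. Own x = the way the jaw advances, towards the column; z up.
- trigger_back (a point): Where to push the trigger: centre of the back face (towards the press's -x) of the upright grey thumb piece on the housing, 10 mm thick, 32 mm wide, 88 to 132 mm above the worktop. At rest it lies at x = -45 mm, y = 0 in the press's frame, 110 mm up; pushed level along the press's +x; moves with the trigger. Free space behind and above it.
- trigger (a joint): Travel of the trigger: 0 = back, 0.019 m = pushed to its stop; springs back when let go. Its first 8 mm are idle; a full stroke moves the jaw on one tooth of 10 mm, and a pawl then holds the jaw (at 9.5, 19.5, 29.5 or 39.5 mm). Pushing takes its own spring (2.6 to 4.1 N) plus 1 to 4 N plus the pad's force on the cap: some 6 N empty, 11 N while the cap slides, 22 N at 16 N on the cap.
- release_top (a point): Centre of the top of the grey release tab (22x22 mm, 5 mm thick) on the low front part of the housing, at x = 69 mm, y = 0 in the press's frame, 66 mm above the worktop; pressed straight down it sinks 5 to 6 mm. The jaw's block beyond it (from x = 87 mm + jaw) is 55 mm high. With the trigger back, it lifts the pawl that holds the jaw.
- release (a joint): Angle of the release rocker: 0 = out, 0.25 rad = tab fully down (1 to 3 N, then a hard stop). Hold it down until the jaw has run back (under 1 s); springs up when let go. It twitches as teeth pass.
- jaw (a joint): Position of the jaw: 0 = fully back, grows as it advances along the press's x, at most 0.046 m. The face of its black pad (20 mm across, on a stiff spring of 5 N/mm) lies at x = 110 mm + this value while nothing presses on it. A spring of 0.9 to 1.8 N draws it back.
- cap (a joint): How far the black push-on end cap has gone onto the column's stub: 0 = 12 mm still to go, 0.012 m = home, its rim tight on the column's shoulder. Starts partly on; takes about 5 N to push and stays where it is left. The pad meets it at jaw = 21.5 mm + this value; it is home at jaw 34.5 mm, and from there the pad's force climbs by 5 N per mm of jaw.
- cap_back (a point): Centre of the cap's flat back face, which the jaw's pad meets; 40 mm above the worktop, at x = 131.5 mm + the value of the joint cap in the press's frame. Cap 22 mm long, 17 mm across, its rim 21 mm across.
- beaker: Bystander, loose: small clear glass beaker, 55 mm across, 68 mm tall. Origin at the middle of its underside.
- ferrule_jar: Bystander, loose: small white jar with a yellow screw lid, 52 mm across, 46 mm tall. Origin at the middle of its underside.
- timer: Bystander, loose: flat white bench timer, 62x68x21 mm. Origin at the middle of its underside.
- vial_carton: Bystander, loose: closed red-brown carton, 60x110x45 mm. Origin at the middle of its underside.
- septa_carton: Bystander, loose: small green carton, 50x75x28 mm. Origin at the middle of its underside.

How it is judged:
By the outcome, as a careful person would: the job done as asked, in the order asked, and still so for the second after the job is handed in, with the robot touching nothing.
It also fails if it takes over 56 s, if anything falls off the work surface, if the arm or the gripper's body presses on something with over 40 N, if the wrist force passes 120 N, or if a joint passes its speed limit or range.

## Robot

A 7-joint arm with a two-finger parallel gripper is mounted at the origin on a cart in front of the work surface, level with it; the furniture and walls round the work are solid. World frame = base frame: x ahead of the robot, y to its left, z up, the work surface at z = 0. Lengths are in m, angles in rad, forces in N, time in s.
With the tool pointing down it reaches from about 0.4 to 0.875 m from the base axis. Payload 6.5 kg.
Tool frame: the origin (TCP) lies at the very end of the fingers, on their centre line; the grasp point (between the pads) lies 19 mm behind it; z points along the fingers, y is the line along which they close (so a half turn about z gives the same grasp; the last joint's range is limited). The gripper opens to 85 mm and grips with 20 to 120 N. Pads are 22 mm wide; open, the fingers measure 114 mm over their backs; the gripper's body (76 mm by 85 mm) begins 54 mm behind the grasp point. The pads swing forward as they close: fully open they stand 13 mm farther back than shut.
Start: joints at [-0.066, 0.536, -0.004, 1.538, 0.003, 1.067, -0.071], TCP at [0.65, 0, 0.231] pointing down, gripper open.
Joint ranges: [-2.7, 2.7], [-0.37, 2.16], [-1.27, 1.26], [0.24, 2.4], [-1.31, 4.45], [0.19, 1.91], [-2.76, 2.76]. Speed limits (rad/s): [2.39, 2.39, 3.14, 3.14, 3.14, 3.14, 3.14].

## Interface

Orientations are given as a rotation vector (axis times angle).
In Python, from station import bot, eoat, kinematics, capture gives the robot as it stands. Calls block until the motion is done:
- bot.move_to(position, orientation): joint-space move of the TCP to a pose.
- bot.move_straight(position, rate=0.15, attitude=None, stop_force=None): straight line of the TCP; attitude=None keeps the orientation; rate is the mean speed in m/s. With stop_force (N) it stops when the force on the tool has changed by that much, and returns True; else False.
- bot.move_j(angles): joint-space move.
- eoat.open_jaws() and eoat.gripper_close(): open the fingers fully, or close them until they stop; the grip force is fixed at half the most.
- bot.dwell(seconds).
- kinematics.inverse_kinematics(position, orientation): joint angles nearest the present ones, or None.
- capture(name): name is "scene" or "side" or "wrist"; returns a dict with "image" (400x640x3 uint8, red, green, blue), "range_z" (400x640 float32, m along the optical axis (not along the pixel's ray), 0 where there is no reading), "fovy" (degrees; the focal length in pixels is half the picture's height over the tangent of half this angle, whatever the lens; pixels are square), "cx", "cy" (the principal point, pixels), "R" (3x3) and "t" (3): a world point X has camera coordinates R X + t. Camera axes: x right, y down, z forward; pixel columns grow to the right and rows downward; lengths in m; the calibration is good to about 2 mm. A picture is of the moment at which its call begins.
A pose or a line that the arm cannot do raises bot.IKError and nothing moves.
- bot.hand_in(): hands the job in; it is judged then, once.
Readings, each from a call of its own:
- bot.read_t(): time.
- bot.read_joint_pos(): joint angles.
- bot.read_qd(): joint speeds.
- bot.read_joint_torque(): joint torques, N m.
- bot.read_tcp_pos(): TCP position.
- bot.read_eef_rot(): TCP orientation.
- bot.read_contact_force(): force on the tool from outside, world axes, zero at the start.
- bot.read_torque(): the same for the moment, N m.
- bot.read_width(): opening from 0.0 (shut) to 1.0 (fully open).
- bot.read_finger_force(): force on a finger pad.
Only numpy, scipy, OpenCV 4.12 (cv2) and the standard library are available. Lean on these libraries where they do the work, as an engineer would, in place of code of your own. Each camera call takes 0.05 s, during which the arm holds its last target. There are 200 camera calls.

## Working session

There is one attempt and no reset: what is moved stays moved. The work goes in short steps, each a Python script; the robot and the scene stay as the last script left them, time stands still between calls to the robot, and variables do not carry over. Pictures are saved under pics/ and viewed, at most 10 in all, crops included, and the job is handed in when it is done.

```bash
mkdir -p pics; ls
python3 - <<'E'
from station import bot, capture
import cv2, numpy as np
for n in ["scene","side"]:
    c=capture(n); cv2.imwrite(f"pics/{n}0.png",c["image"][:,:,::-1]); np.savez(f"pics/{n}0.npz",**c)
    R=np.array(c["R"]);print(n,c["fovy"],c["cx"],c["cy"],(-R.T@c["t"]).round(3),R[2].round(2))
print(bot.read_t())
E
```

```text
pics
scene 46.70118707287029 322.8987060411295 205.1728423847344 [ 0.113 -0.915  0.669] [ 0.43  0.75 -0.51]
side 43.11745019551374 309.81439907294373 203.58202776708583 [0.503 0.743 0.79 ] [ 0.07 -0.76 -0.64]
0.1
```

View pics/scene0.png

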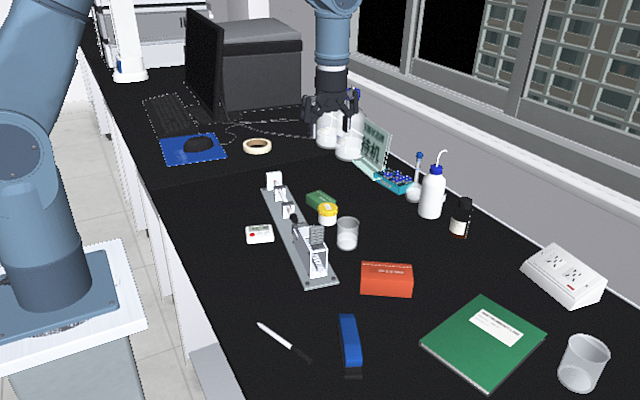

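View pics/side0.png

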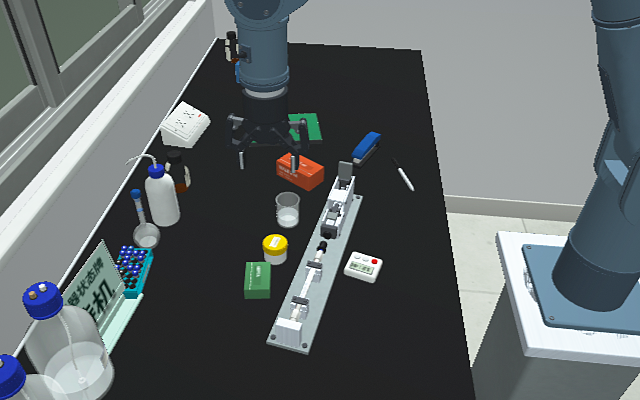

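The scene view shows the press running from the trigger end near (320,285) to its end stop near (270,180). In the side view the trigger is at (345,170) and the end stop at (290,335). Next I'll get the base pose from point clouds at the base-top height.

```bash
cat > h.py <<'E'
import numpy as np, cv2
def cloud(c):
    h,w=c["range_z"].shape; f=h/2/np.tan(np.radians(float(c["fovy"]))/2)
    v,u=np.mgrid[:h,:w]; z=c["range_z"]
    P=np.stack([(u-c["cx"])/f*z,(v-c["cy"])/f*z,z],-1)
    return (P-c["t"])@c["R"]
def proj(c,X):
    f=200/np.tan(np.radians(float(c["fovy"]))/2); p=np.atleast_2d(X)@np.array(c["R"]).T+c["t"]
    return np.c_[p[:,0]/p[:,2]*f+c["cx"],p[:,1]/p[:,2]*f+c["cy"]]
def plane(c,uv,h):
    f=200/np.tan(np.radians(float(c["fovy"]))/2); uv=np.atleast_2d(uv)
    d=np.c_[(uv[:,0]-c["cx"])/f,(uv[:,1]-c["cy"])/f,np.ones(len(uv))]@c["R"]; o=-np.array(c["R"]).T@c["t"]
    return o+d*((h-o[2])/d[:,2])[:,None]
E
python3 - <<'E'
from h import *
for n in ["scene","side"]:
    c=dict(np.load(f"pics/{n}0.npz")); P=cloud(c); im=c["image"].astype(int)
    roi=(P[...,0]>.35)&(P[...,0]<.75)&(P[...,1]>-.35)&(P[...,1]<.4)&(c["range_z"]>0)
    flat=roi&(abs(P[...,2])<.02)&(im.max(-1)<40); print(n,"table z",np.median(P[flat][:,2]))
    m=roi&(P[...,2]<.02)&(im.min(-1)>90)&(np.ptp(im,axis=-1)<40)
    m=cv2.morphologyEx(m.astype(np.uint8),cv2.MORPH_CLOSE,np.ones((5,5)))
    k,l,s,_=cv2.connectedComponentsWithStats(m)
    for i in range(1,k):
        if s[i,4]<200: continue
        vu=np.argwhere(l==i)
        X=plane(c,vu[:,::-1],.010)
        r=cv2.minAreaRect(X[:,:2].astype(np.float32)); print(s[i],np.round(r[0],4),np.round(r[1],4),r[2], np.median(P[l==i][:,2]))
        print(cv2.boxPoints(r).round(4).tolist())
    hi=roi&(P[...,2]>.085)&(P[...,2]<.14)
    print("high pts",hi.sum())
    big=cv2.resize(c["image"][150:300,220:420] if n=="scene" else c["image"][140:360,240:400],None,fx=3.5 if n=="scene" else 2.7,fy=3.5 if n=="scene" else 2.7,interpolation=cv2.INTER_CUBIC)
    cv2.imwrite(f"pics/{n}_crop.png",big[:,:,::-1])
E
```

```text
scene table z -0.00026089850164673074
[ 245  186   95  105 2484] [ 0.5116 -0.0109] [0.4774 0.1874] 80.90611267089844 0.010094189757979183
[[0.3813999891281128, -0.23180000483989716], [0.5663999915122986, -0.2614000141620636], [0.6419000029563904, 0.20990000665187836], [0.45680001378059387, 0.2395000010728836]]
[ 196  297   49  103 1340] [ 0.2392 -0.2942] [0.2762 0.0267] 89.96721649169922 -0.7038319788090133
[[0.22579999268054962, -0.43220001459121704], [0.2524000108242035, -0.43230000138282776], [0.2526000142097473, -0.15610000491142273], [0.22589999437332153, -0.15610000491142273]]
high pts 315
side table z -0.0010119846209746218
[ 266  188   97  167 3843] [ 0.5417 -0.0198] [0.4908 0.0807] 79.32069396972656 0.009041219528383332
[[0.45660001039505005, -0.2535000145435333], [0.5358999967575073, -0.2685000002384186], [0.6269000172615051, 0.21389999985694885], [0.5475999712944031, 0.2287999987602234]]
[344 252  39  31 804] [0.4551 0.0049] [0.0721 0.0693] 73.22969055175781 0.016715833862525103
[[0.4115999937057495, -0.019600000232458115], [0.4778999984264374, -0.03959999978542328], [0.49869999289512634, 0.029500000178813934], [0.4323999881744385, 0.0494999997317791]]
high pts 277
```

View pics/scene_crop.png

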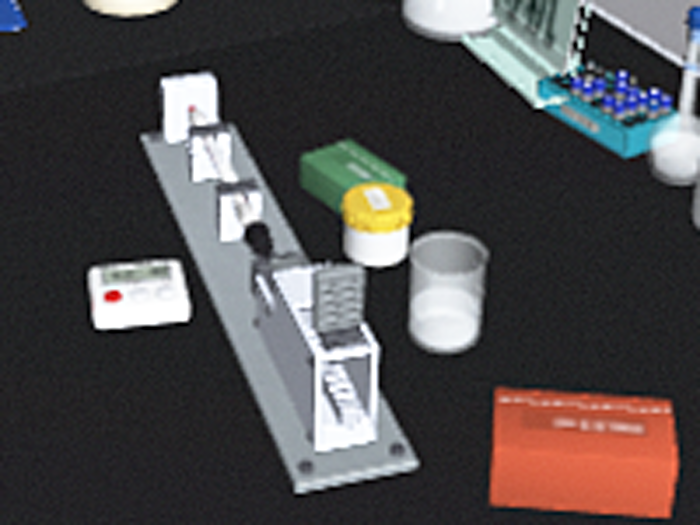

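View pics/side_crop.png

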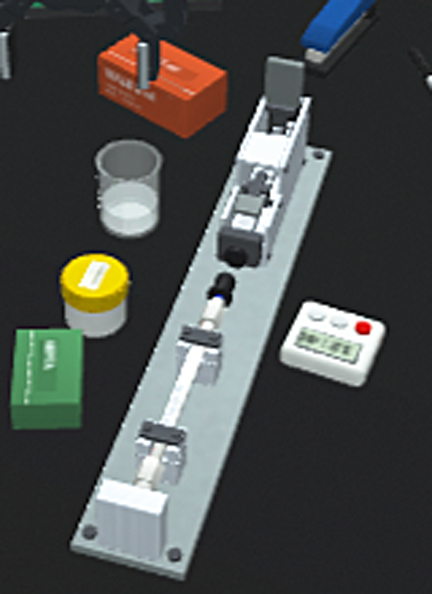

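The crops show the grey trigger plate at crop (340,300) in the scene view and (285,85) in the side view. The base corners are clear in both: side crop (72,547), (185,579), (330,152); scene crop (297,490), (420,465), (142,135). I'll combine those corners with the depth data.

Run:
```python
from h import *
S=dict(np.load("pics/scene0.npz")); D=dict(np.load("pics/side0.npz"))
cs=np.array([[297,490],[420,465],[142,135]])/3.5+[220,150]
cd=np.array([[72,547],[185,579],[330,152]])/2.7+[240,140]
print("scene near-L,near-R,far-L",plane(S,cs,.01).round(4)[:,:2].tolist())
print("side far-R,far-L,near-L",plane(D,cd,.01).round(4)[:,:2].tolist())
for n,c in (("scene",S),("side",D)):
    P=cloud(c); im=c["image"].astype(int); z=P[...,2]
    m=(P[...,0]>.4)&(P[...,0]<.7)&(abs(P[...,1])<.35)&(z>.006)&(z<.014)&(im.min(-1)>80)&(np.ptp(im,axis=-1)<40)
    k,l,s,_=cv2.connectedComponentsWithStats(m.astype(np.uint8)); i=1+np.argmax(s[1:,4])
    m=l==i; X=plane(c,np.argwhere(m)[:,::-1],.01)[:,:2]
    r=cv2.minAreaRect(X.astype(np.float32)); print(n,m.sum(),np.round(r[0],4),np.round(r[1],4),r[2]); print(cv2.boxPoints(r).round(4).tolist())
    t=(P[...,0]>.4)&(P[...,0]<.6)&(P[...,1]<-.1)&(P[...,1]>-.3)&(z>.09)&(z<.14)
    k,l,s,_=cv2.connectedComponentsWithStats(t.astype(np.uint8))
    for i in range(1,k):
        if s[i,4]>20: Q=P[l==i]; print(" high",s[i],Q.min(0).round(4),Q.max(0).round(4),np.median(Q,0).round(4))
```

```text
scene near-L,near-R,far-L [[0.4618, -0.2411], [0.5404, -0.2558], [0.5515, 0.2196]]
side far-R,far-L,near-L [[0.6233, 0.2132], [0.5457, 0.2289], [0.4621, -0.2289]]
scene 1438 [ 0.5434 -0.0175] [0.4689 0.0791] 79.29354858398438
[[0.460999995470047, -0.24050000309944153], [0.5386999845504761, -0.25519999861717224], [0.6258000135421753, 0.20550000667572021], [0.5480999946594238, 0.22020000219345093]]
 high [309 225  15  22 271] [ 0.4929 -0.2086  0.0901] [ 0.5252 -0.1911  0.1332] [ 0.5078 -0.2012  0.1142]
side 3512 [ 0.5441 -0.0087] [0.4683 0.0801] 79.36123657226562
[[0.46149998903274536, -0.2313999980688095], [0.5401999950408936, -0.24619999527931213], [0.6266999840736389, 0.21400000154972076], [0.5479000210762024, 0.2287999987602234]]
 high [338 161  15  20 237] [ 0.494  -0.2008  0.09  ] [ 0.5256 -0.1833  0.1334] [ 0.5098 -0.191   0.1136]
```

Both views put the press's +x at 79.3° in the world. The base centre averages (0.5437, -0.0131). That predicts the trigger back at (0.508, -0.201), and the depth-measured face at (0.508, -0.201) agrees. I'll move in behind the trigger with the fingers shut and tool x along the press x.

```bash
cat >> h.py <<'E'
from scipy.spatial.transform import Rotation as Ro
A=np.radians(79.32); ex=np.array([np.cos(A),np.sin(A),0]); ey=np.array([-np.sin(A),np.cos(A),0]); O=np.array([.5437,-.0131,0])-.1465*ex
def W(x,y,z): return O+x*ex+y*ey+np.array([0,0,z])
def att(s): # tool x = s*press x, z down
    X=s*ex; Z=np.array([0,0,-1.]); return Ro.from_matrix(np.c_[X,np.cross(Z,X),Z]).as_rotvec()
E
python3 - <<'E'
from h import *
from station import bot,eoat,kinematics
for s in (1,-1):
    for p in (W(-.080,0,.150),W(-.036,0,.097),W(.069,0,.056)): 
        q=kinematics.inverse_kinematics(p,att(s)); print(s,None if q is None else np.round(q,2))
q1=kinematics.inverse_kinematics(W(-.08,0,.15),att(1)); q2=kinematics.inverse_kinematics(W(-.08,0,.15),att(-1))
s=1 if (q2 is None or (q1 is not None and abs(q1[6])<abs(q2[6]))) else -1; print("use",s)
eoat.gripper_close()
bot.move_to(W(-.080,0,.150),att(s))
bot.move_straight(W(-.072,0,.097),rate=.08)
print(bot.read_t(),bot.read_tcp_pos(),W(-.072,0,.097),bot.read_contact_force(),bot.read_width())
from station import capture
for n in ("side","scene"):
    c=capture(n); print(proj(c,[W(-.045,0,.11),W(-.072,0,.097)]).round())
    if n=="side": cv2.imwrite("pics/s1.png",cv2.resize(c["image"][100:280,240:440],None,fx=3,fy=3)[:,:,::-1])
    else: cv2.imwrite("pics/c1.png",cv2.resize(c["image"][170:310,230:390],None,fx=4,fy=4)[:,:,::-1])
E
```

```text
1 [ 0.3   0.48  0.07  1.87 -0.05  0.8   0.21]
1 [ 0.24  0.55  0.05  1.92 -0.04  0.68  0.13]
1 [ 0.06  0.61  0.02  1.95 -0.03  0.59 -0.08]
-1 [-0.39  0.76  1.09  1.9  -0.81  1.   -2.25]
-1 [-0.46  0.87  1.09  1.95 -0.97  0.96 -2.21]
-1 [ 0.53  0.69 -0.59  1.92  0.58  0.71  2.55]
use 1
2.8 [ 0.50350964 -0.22805336  0.09727673] [ 0.50320679 -0.22781504  0.097     ] [ 0.77197099 -0.43842588  0.85903513] -0.0011049885557482483
[[345. 168.]
 [348. 166.]]
[[316. 236.]
 [320. 248.]]
```

View pics/c1.png

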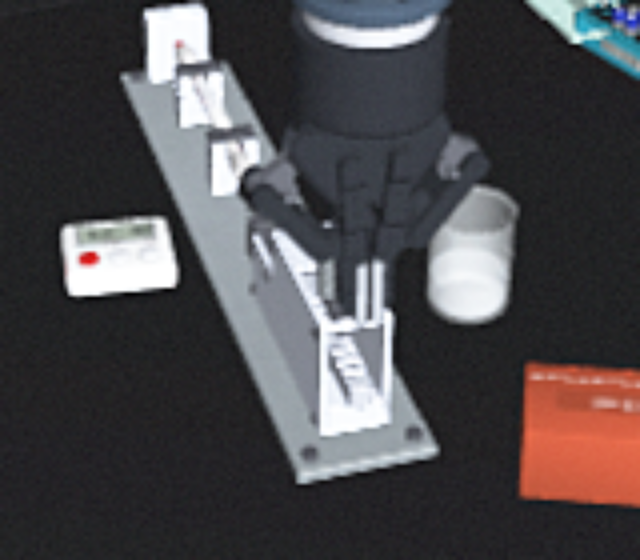

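The fingers are shut and centred behind the trigger (tips near (360,315) in the crop), above the side plates. I'll feel for the trigger, then make the first stroke.

Run:
```python
from h import *
from station import bot
px=lambda:(np.array(bot.read_tcp_pos())-O)@ex*1000
F=lambda:np.array(bot.read_contact_force())@ex
f0=F()
r=bot.move_straight(W(-.045,0,.097),rate=.012,stop_force=2.0); print("contact",r,px().round(2),(F()-f0).round(2),bot.read_t())
r=bot.move_straight(W(-.045,0,.097),rate=.02); print("mid",px().round(2),(F()-f0).round(2))
bot.move_straight(W(-.072,0,.097),rate=.08); f0=F()
r=bot.move_straight(W(-.028,0,.097),rate=.022,stop_force=11); print("stroke",r,px().round(2),(F()-f0).round(2),bot.read_t())
bot.move_straight(W(-.066,0,.097),rate=.08); print(px(),F(),bot.read_t())
```

```text
contact True -54.8 -1.38 4.3083
mid -45.28 -3.8
stroke True -37.62 -5.04 6.9583
-65.97226120977535 -0.3641152612762058 7.4667
```

Run:
```python
from h import *
from station import bot,capture
c=capture("side"); print(proj(c,[W(.110,0,.04),W(.1195,0,.04),W(.1315,0,.04),W(.087,0,.055),W(.0965,0,.055)]).round(1))
o=np.load("pics/side0.npz")["image"]
a=np.hstack([cv2.resize(i[190:270,300:370],None,fx=5,fy=5,interpolation=cv2.INTER_CUBIC) for i in (o,c["image"])])
cv2.imwrite("pics/s2.png",a[:,:,::-1])
```

```text
[[326.5 235.1]
 [325.3 238. ]
 [323.8 241.8]
 [329.5 223.1]
 [328.4 225.9]]
```

View pics/s2.png

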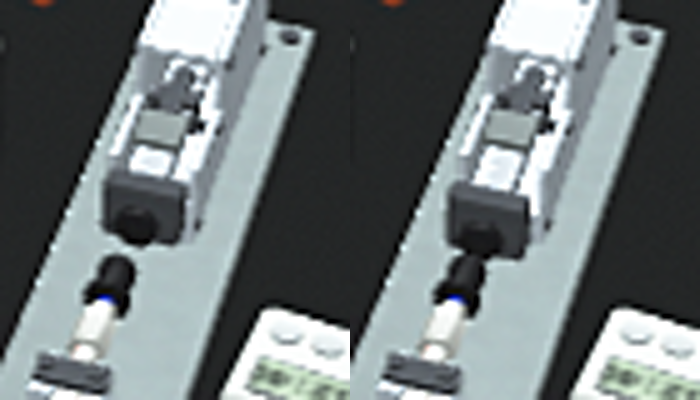

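The jaw face has moved about 15 crop px (3 px, roughly 9.5 mm) against the first picture, so tooth 1 is held. Now strokes 2 and 3, checking the jaw by depth.

```bash
cat >> h.py <<'E'
def jaw(c):
    P=cloud(c)-O; x=P@ex; y=P@ey; z=P[...,2]
    m=(abs(y)<.016)&(z>.045)&(z<.0535)&(x>.085)&(x<.16)
    n=(abs(y)<.012)&(z>.044)&(z<.052)&(x>.125)&(x<.175)
    return m.sum(), np.percentile(x[m],[50,90])*1000 if m.any() else None
E
python3 - <<'E'
from h import *
from station import bot,capture
px=lambda:(np.array(bot.read_tcp_pos())-O)@ex*1000
F=lambda:np.array(bot.read_contact_force())@ex
print("j0",jaw(dict(np.load("pics/side0.npz"))),"j1",jaw(capture("side")))
for k,sf in ((2,11),(3,13.5)):
    f0=F(); r=bot.move_straight(W(-.028,0,.097),rate=.022,stop_force=sf); print(k,r,px().round(2),(F()-f0).round(2),bot.read_t())
    bot.move_straight(W(-.066,0,.097),rate=.08); bot.dwell(.1); print(jaw(capture("side")),bot.read_t())
E
```

```text
j0 (np.int64(132), array([104.6004992 , 155.23802716])) j1 (np.int64(128), array([116.21706216, 154.1961163 ]))
2 True -37.72 -6.38 8.8667
(np.int64(157), array([121.50810336, 153.29978231])) 9.525
3 True -38.22 -5.53 10.8917
(np.int64(136), array([130.97414995, 149.91763262])) 11.55
```

Run:
```python
from h import *
from station import capture
c=capture("side")
o=dict(np.load("pics/side0.npz"))
a=np.hstack([cv2.resize(i[190:270,300:370],None,fx=5,fy=5,interpolation=cv2.INTER_CUBIC) for i in (o["image"],c["image"])])
cv2.imwrite("pics/s3.png",a[:,:,::-1])
# block face tracking: points on the front face of block (steep in x)
for d in (o,c):
    P=cloud(d)-O; x=P@ex;y=P@ey;z=P[...,2]
    for lo,hi in ((8,16),(-16,-8)):
        m=(y*1000>lo)&(y*1000<hi)&(z>.022)&(z<.05)&(x>.09)&(x<.150)&(d["image"].max(-1)<90); print(m.sum(),np.median(x[m]).round(4))
```

```text
28 0.1022
21 0.102
34 0.1317
24 0.1316
```

View pics/s3.png

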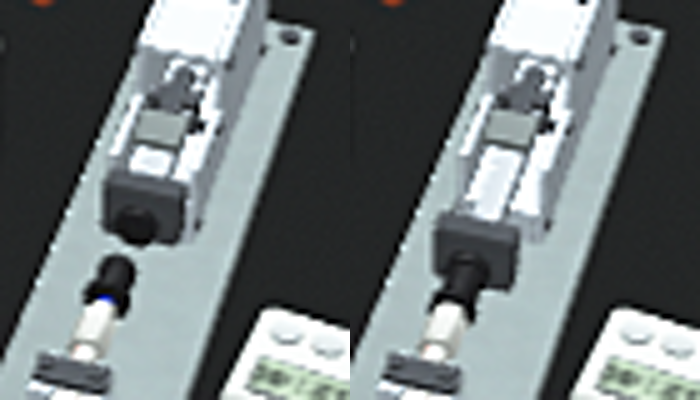

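The block face has gone from 102 to 131.6 mm, so the jaw is held at 29.5 mm and the cap is partly pushed on. I'll do the last stroke in small steps and watch the force curve for the stop.

Run:
```python
from h import *
from station import bot,capture
px=lambda:(np.array(bot.read_tcp_pos())-O)@ex*1000
def F():
    v=[]
    for _ in range(3): v.append(np.array(bot.read_contact_force())@ex); bot.dwell(.02)
    return np.mean(v)
f0=F(); bot.move_straight(W(-.049,0,.097),rate=.04)
x=-49.; log=[]
while x<-40.4:
    x+=.4; r=bot.move_straight(W(x/1000,0,.097),rate=.008,stop_force=6)
    f=f0-F(); log.append((round(x,1),round(px(),2),round(f,1)))
    if r or f>13.3: break
print(r,log,bot.read_t())
bot.move_straight(W(-.070,0,.097),rate=.06); bot.dwell(.1)
c=capture("side"); P=cloud(c)-O; X=P@ex;y=P@ey;z=P[...,2]
for lo,hi in ((8,16),(-16,-8)):
    m=(y*1000>lo)&(y*1000<hi)&(z>.022)&(z<.05)&(X>.09)&(X<.150)&(c["image"].max(-1)<90); print(m.sum(),np.median(X[m]).round(4))
np.savez("pics/side4.npz",**c); print(bot.read_t())
```

```text
False [(-48.6, np.float64(-48.86), np.float64(3.4)), (-48.2, np.float64(-48.28), np.float64(4.1)), (-47.8, np.float64(-48.09), np.float64(4.8)), (-47.4, np.float64(-47.81), np.float64(5.4)), (-47.0, np.float64(-47.61), np.float64(6.6)), (-46.6, np.float64(-47.44), np.float64(6.4)), (-46.2, np.float64(-47.28), np.float64(7.1)), (-45.8, np.float64(-47.09), np.float64(7.3)), (-45.4, np.float64(-46.97), np.float64(7.6)), (-45.0, np.float64(-46.8), np.float64(8.9)), (-44.6, np.float64(-46.64), np.float64(9.2)), (-44.2, np.float64(-46.47), np.float64(10.2)), (-43.8, np.float64(-46.26), np.float64(10.1)), (-43.4, np.float64(-45.94), np.float64(10.6)), (-43.0, np.float64(-45.61), np.float64(10.8)), (-42.6, np.float64(-45.3), np.float64(10.8)), (-42.2, np.float64(-44.85), np.float64(10.5)), (-41.8, np.float64(-44.5), np.float64(10.7)), (-41.4, np.float64(-44.19), np.float64(11.2)), (-41.0, np.float64(-43.78), np.float64(11.3)), (-40.6, np.float64(-43.31), np.float64(10.4)), (-40.2, np.float64(-42.94), np.float64(10.9))] 18.825
32 0.1311
23 0.1312
19.625
```

The arm gives about 0.25 mm per N. The cap was sliding at about 11 N from -46.1 to -42.9 mm, and home is expected near -41.6. I'll take the stroke again, farther, and limit it by the measured position.

Run:
```python
from h import *
from station import bot,capture
px=lambda:(np.array(bot.read_tcp_pos())-O)@ex*1000
def F():
    v=[]
    for _ in range(3): v.append(np.array(bot.read_contact_force())@ex); bot.dwell(.02)
    return np.mean(v)
f0=F(); x=-43.; bot.move_straight(W(x/1000,0,.097),rate=.03); log=[(round(px(),2),round(f0-F(),1))]
while x<-35.5:
    x+=.4; r=bot.move_straight(W(x/1000,0,.097),rate=.008,stop_force=6)
    f=f0-F(); log.append((float(px().round(2)),float(f.round(1))))
    if r or f>13.7 or px()>-40: break
print(r,x,log,bot.read_t())
bot.move_straight(W(-.070,0,.097),rate=.06); bot.dwell(.1)
c=capture("side"); P=cloud(c)-O; X=P@ex;y=P@ey;z=P[...,2]
for lo,hi in ((8,16),(-16,-8)):
    m=(y*1000>lo)&(y*1000<hi)&(z>.022)&(z<.05)&(X>.09)&(X<.150)&(c["image"].max(-1)<90); print(m.sum(),np.median(X[m]).round(4))
np.savez("pics/side5.npz",**c); print(bot.read_t())
```

```text
False -36.200000000000024 [(np.float64(-44.38), np.float64(5.7)), (-44.24, 5.9), (-44.04, 6.5), (-43.95, 7.1), (-43.77, 7.6), (-43.6, 8.1), (-43.38, 8.5), (-43.34, 9.5), (-43.1, 10.0), (-42.96, 10.5), (-42.64, 9.9), (-42.36, 10.8), (-42.21, 11.3), (-42.04, 12.3), (-41.9, 12.1), (-41.7, 12.9), (-41.53, 13.5), (-41.39, 14.4)] 25.875
36 0.1312
24 0.1308
26.7417
```

There is a clear plateau, then a steady rise from -42.3 mm up to 14 N, so the cap is home. Now the release tab.

Run:
```python
from h import *
from station import bot,capture
def jf(c):
    P=cloud(c)-O; X=P@ex;y=P@ey;z=P[...,2]
    m=(abs(y)>.008)&(abs(y)<.016)&(z>.022)&(z<.05)&(X>.09)&(X<.150)&(c["image"].max(-1)<90); return m.sum(),np.median(X[m]).round(4)
bot.move_straight(W(-.070,0,.150),rate=.15); bot.move_straight(W(.069,0,.150),rate=.15)
bot.move_straight(W(.069,0,.078),rate=.1); bot.dwell(.1)
z=lambda:bot.read_tcp_pos()[2]*1000
F=lambda:bot.read_contact_force()[2]
f0=F(); print(z(),f0,bot.read_t())
r=bot.move_straight(W(.069,0,.055),rate=.02,stop_force=5); zz=z(); print(r,zz,F()-f0)
k=0
while k<8:
    f=F()-f0
    if f>5: break
    zz-=.5; k+=1; bot.move_straight(W(.069,0,zz/1000),rate=.02,stop_force=8)
    print(round(zz,1),round(z(),2),round(F()-f0,1))
bot.dwell(1.2); c=capture("side"); print(jf(c),F()-f0,z(),bot.read_t())
np.savez("pics/side6.npz",**c)
```

```text
78.71267639989756 0.09519402894928644 29.2833
True 61.124980337038835 6.93834131039307
(np.int64(52), np.float64(0.102)) 6.77731232808458 61.14431675650045 31.3583
```

The tab is down at 61 mm (5 mm of sink) and the jaw face is back at 102 mm, its starting value. I'll lift off and check the final state.

Run:
```python
from h import *
from station import bot,capture
bot.move_straight(W(.069,0,.085),rate=.06); bot.move_straight(W(.069,0,.2),rate=.15); bot.move_straight(W(-.12,-.10,.24),rate=.2); bot.dwell(.3)
o=dict(np.load("pics/side0.npz")); c=capture("side")
def jf(c):
    P=cloud(c)-O; X=P@ex;y=P@ey;z=P[...,2]
    m=(abs(y)>.008)&(abs(y)<.016)&(z>.022)&(z<.05)&(X>.09)&(X<.150)&(c["image"].max(-1)<90); return m.sum(),np.median(X[m]).round(4)
print(jf(o),jf(c),bot.read_t(),bot.read_contact_force())
a=np.hstack([cv2.resize(i["image"][150:300,240:400],None,fx=2.5,fy=2.5,interpolation=cv2.INTER_CUBIC) for i in (o,c)])
b=np.hstack([cv2.resize(i["image"][225:265,300:340],None,fx=5,fy=5,interpolation=cv2.INTER_CUBIC) for i in (o,c)])
b=np.pad(b,((0,0),(0,a.shape[1]-b.shape[1]),(0,0)))
cv2.imwrite("pics/s6.png",np.vstack([a,b])[:,:,::-1])
```

```text
(np.int64(49), np.float64(0.102)) (np.int64(55), np.float64(0.1022)) 34.4167 [0.16583275 0.18210427 0.45825454]
```

View pics/s6.png

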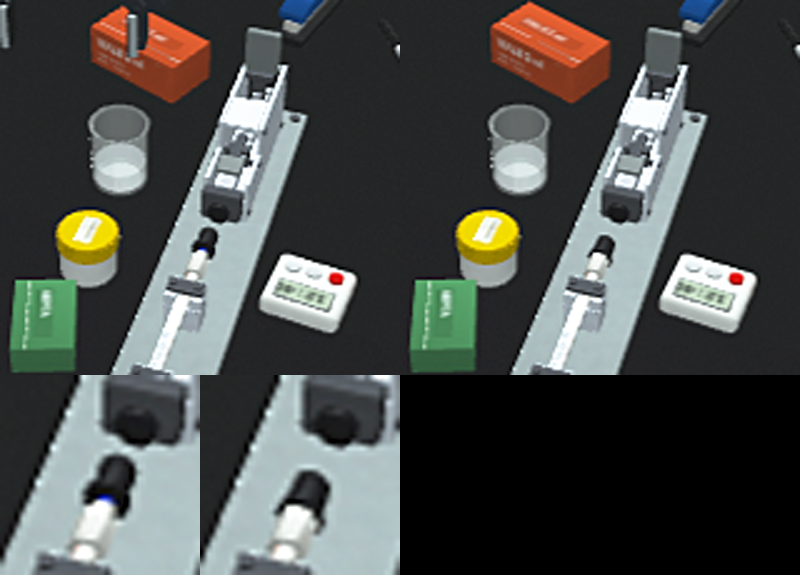

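The cap has moved about 17 crop px (roughly 11–12 mm) and now hides the blue ring. The jaw, trigger and tab are back, and the bystanders seen (both cartons, beaker, jar, timer) haven't moved.

```bash
python3 -c "
from station import bot
print(bot.hand_in(),bot.read_t())"
```

```text
the job is handed in; nothing more can be done
the job is handed in; nothing more can be done
```

I handed the job in at about 34 s: the jaw pushed the cap home (the force climbed past its 11 N slide and I stopped at 14.4 N on the trigger), the release tab ran the jaw all the way back, and nothing around the press moved.

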